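Put weighted pastry tampers away heavy end down

ROBOT

A 6-joint arm with a two-finger parallel gripper is mounted at the origin on the work surface. World frame = base frame: x ahead of the robot, y to its left, z up, the work surface at z = 0. Lengths are in mm, angles in rad, forces in N, time in s.
With the tool pointing down it reaches from about 300 to 875 mm from the base axis. Payload 4.2 kg.
Tool frame: the origin (TCP) lies at the very end of the fingers, on their centre line; the grasp point (between the pads) lies 19 mm behind it; z points along the fingers, y is the line along which they close (so a half turn about z gives the same grasp; the last joint's range is limited). The gripper opens to 85 mm and grips with 20 to 120 N. Pads are 22 mm wide; open, the fingers measure 114 mm over their backs; the gripper's body (76 mm by 85 mm) begins 54 mm behind the grasp point. The pads swing forward as they close: fully open they stand 13 mm farther back than shut.
Start: joints at [-1.121, 0.32, 1.565, -0, 1.257, -0.02], TCP at [260.312, -512.717, 231.338] pointing down, gripper open.
Joint ranges: [-3.11, 3.11], [-0.84, 2.01], [0.21, 2.61], [-1.34, 4.49], [0.05, 2.63], [-2.56, 2.56]. Speed limits (rad/s): [2.57, 2.57, 3.14, 3.14, 3.14, 3.14].

INTERFACE

Orientations are given as a rotation vector (axis times angle).
In Python, from station import bot gives the robot as it stands. The module is installed in compiled form; this text tells all that it offers.
- The arm moves only by the tool send_rows, never from a script. Its argument "plan" is one flat list of numbers, 7 for each row, row after row: the shift along the tool's x, y, z normalised to -1 to 1, where 1 is 0.2 m, then the turn, a rotation vector about the tool's x, y, z normalised to -1 to 1, where 1 is 0.1 rad, then the opening, from 0 (shut) to 1 (fully open). A call has 1 to 5 rows; each row shifts and turns the commanded pose from where the row before left it, along the tool's axes as they then stand; what a row does not reach is not made up. A row lasts 1/10 s, in which the tool goes at most 50 mm and 8.59 degrees, less where a joint would pass 70% of its speed; a pose out of reach is approached as far as the arm can. A call with a number of a shift or a turn outside -1 to 1 is refused whole. A call with a gripper value outside its range is refused whole. The fingers move at their own pace and stop on an object; "grip_force" is the grip in N (left out, the last holds). Time passes only in rows, so rows that do not move let the fingers close. It gives the time, the measured TCP pose, the force, the opening and the grip force at its end, in the units of the state.
- bot.get_obs(): the state, without advancing time (a new reading comes with each control period).
- bot.get_image(name): name is "scene" or "top"; returns the picture (480x640x3 uint8, red, green, blue); there is no depth.
- bot.camera_params(name): a dict with "fx", "fy", "cx", "cy" (pixels), "R" (3x3) and "t" (3): a world point X has camera coordinates R X + t. Camera axes: x right, y down, z forward; pixel columns grow to the right and rows downward; lengths in mm; the calibration is good to about 2 mm. A picture is of the moment at which its call begins. camera_params takes no time and is no camera call.
- bot.job_done(): hands the job in; it is judged then, once.
The state is a dict: "t": time; "joint_positions": joint angles; "joint_vel": joint speeds; "tau": joint torques, N m; "tcp_pos": TCP position; "tcp_rot": TCP orientation; "ft_force": force on the tool from outside, world axes, zero at the start; "ft_torque": the same for the moment, N m; "gripper_width": finger opening in mm; "grip_force": force on a finger pad.
Only numpy, scipy, OpenCV 4.12 (cv2) and the standard library are available. Lean on these libraries where they do the work, as an engineer would, in place of code of your own. Each camera call takes 0.05 s, during which the arm holds its last target. There are 200 camera calls.

TASK

Each of the two pastry tampers has a hidden steel core in one end: lift each by the middle of its handle to feel which end is heavy, and lay it in a channel of the sloping rack, one in each, heavy end at the bottom and down at the foot stop; set them in, do not drop them. Then fold the red keeper fully down over both and let go. Leave the ramekin, the eggs and the brush where they are.

Things in the scene. Friction and masses are not known exactly. Their poses are not given: they have to be found in the camera images.
- tamper_a: Pastry tamper lying flat, 160 mm long: two identical pale square wooden heads (40 x 40 mm, 48 mm long, copper band) joined by a dark square handle 28 x 28 mm, 64 mm long. About 0.4 kg. A steel core hidden in one head makes it heavy (0.3 kg, the other 0.05 kg); x does not tell which, it may differ at every start. Origin: mid-length, centre of the underside; x along the length, z up.
- tamper_a_mid (a point): Middle of this tamper's handle, on its axis, 20 mm above the underside. The balance point lies 35 mm from here towards the heavy end: held here, it pulls the hand that way with about 0.13 N m, and droops that way in a weak grip.
- tamper_b: Pastry tamper lying flat, 160 mm long: two identical pale square wooden heads (40 x 40 mm, 48 mm long, copper band) joined by a dark square handle 28 x 28 mm, 64 mm long. About 0.4 kg. A steel core hidden in one head makes it heavy (0.3 kg, the other 0.05 kg); x does not tell which, it may differ at every start. Origin: mid-length, centre of the underside; x along the length, z up.
- tamper_b_mid (a point): Middle of this tamper's handle, on its axis, 20 mm above the underside. The balance point lies 35 mm from here towards the heavy end: held here, it pulls the hand that way with about 0.13 N m, and droops that way in a weak grip.
- rack: White sloping rack fixed on the worktop, base 170 x 190 mm, with two open channels side by side, 95 mm apart. Origin: centre of its underside, z up. The channels run along its x; their floor rises towards +x at 30 degrees, its centre 60 mm above the worktop. A foot stop 28 mm high crosses the low (-x) end. The rack's +y side is nearer the robot.
- low_rest: Pair of black rubber pads (44 x 48 mm each) in the floor of the two channels, under the lower heads. Origin: midway between them, on the sloping floor.
- high_rest: The same pads under the upper heads. A tamper stored heavy end down weighs only about 0.6 N on its high pad (2.7 N if stored the wrong way round).
- channel_near (a point): Rest point of a tamper's middle (on its axis, 20 mm off the sloping floor) in the channel on the rack's +y side, with the low end against the foot stop. Wooden guides 18 mm high, 48 mm apart stand beside the two heads only; within 36 mm of the middle there are none, leaving room for fingers.
- channel_far (a point): The same rest point for the channel on the rack's -y side.
- keeper (a joint): Angle (rad) of the red keeper, a flat bar 150 mm long, 16 mm wide, 6 mm thick, hinged at the rack's -y edge near the low end. 0: closed, lying across both channels, parallel to the floor, 3 mm above the low heads. It starts open, standing about square to the slope (1.35 to 1.65, stop at 1.75). Stiff hinge (0.1 N m): stays where it is left, a light push turns it.
- keeper_hinge (a point): Point on the hinge axis, at the bar; the axis runs along the slope. It lies 66 mm down the slope from the floor's centre, 89 mm to the rack's -y side, 49 mm off the sloping floor.
- keeper_tip (a point): Centre of the red tab near the keeper's free end (tab 26 x 18 x 10 mm), 145 mm from the hinge.
- ramekin: White ceramic ramekin, 84 mm across, 48 mm high, origin at the centre of its underside; leave alone.
- egg_carton: Cardboard carton, 105 x 155 mm, with six brown eggs, 63 mm high over all, origin at the centre of its underside; leave alone.
- pastry_brush: Pastry brush, 200 mm long, lying flat; leave alone.
Not all that is in view belongs to the job. What is shaped like the tamper_a but purple or turquoise is not meant.

How it is judged (in metres and radians):
On the way, in this order (a step that is already met when the one before it is completed fails the run):
1. a tamper is lifted clear of the worktop, gripped at mid-length (((height (world z) of tamper_a above 0.06 m and distance between the grasp point and tamper_a_mid below 0.035 m and contact force between the fingers and tamper_a above 1 N) or (height (world z) of tamper_b above 0.06 m and distance between the grasp point and tamper_b_mid below 0.035 m and contact force between the fingers and tamper_b above 1 N))), for 0.2 s.
2. one tamper lies in a channel, heavy end down, released ((((distance between tamper_a_mid and channel_near below 0.016 m or distance between tamper_a_mid and channel_far below 0.016 m) and angle between the x axis of tamper_a and the x axis of rack, either way round below 0.62 rad and contact force between tamper_a and high_rest below 1.5 N and contact force between tamper_a and low_rest above 1.5 N and contact force between the fingers and tamper_a below 0.3 N and linear speed of tamper_a below 0.03 m/s) or ((distance between tamper_b_mid and channel_near below 0.016 m or distance between tamper_b_mid and channel_far below 0.016 m) and angle between the x axis of tamper_b and the x axis of rack, either way round below 0.62 rad and contact force between tamper_b and high_rest below 1.5 N and contact force between tamper_b and low_rest above 1.5 N and contact force between the fingers and tamper_b below 0.3 N and linear speed of tamper_b below 0.03 m/s))), for 0.2 s.
3. with that one stored, the other is lifted, gripped at mid-length (((((distance between tamper_a_mid and channel_near below 0.016 m or distance between tamper_a_mid and channel_far below 0.016 m) and angle between the x axis of tamper_a and the x axis of rack, either way round below 0.62 rad and contact force between tamper_a and high_rest below 1.5 N and contact force between tamper_a and low_rest above 1.5 N and contact force between the fingers and tamper_a below 0.3 N and linear speed of tamper_a below 0.03 m/s) and (height (world z) of tamper_b above 0.06 m and distance between the grasp point and tamper_b_mid below 0.035 m and contact force between the fingers and tamper_b above 1 N)) or (((distance between tamper_b_mid and channel_near below 0.016 m or distance between tamper_b_mid and channel_far below 0.016 m) and angle between the x axis of tamper_b and the x axis of rack, either way round below 0.62 rad and contact force between tamper_b and high_rest below 1.5 N and contact force between tamper_b and low_rest above 1.5 N and contact force between the fingers and tamper_b below 0.3 N and linear speed of tamper_b below 0.03 m/s) and (height (world z) of tamper_a above 0.06 m and distance between the grasp point and tamper_a_mid below 0.035 m and contact force between the fingers and tamper_a above 1 N)))), for 0.2 s.
4. both lie in the channels, heavy end down, released ((distance between tamper_a_mid and channel_near below 0.016 m or distance between tamper_a_mid and channel_far below 0.016 m) and angle between the x axis of each of tamper_a, tamper_b and the x axis of rack, either way round below 0.62 rad and contact force between each of tamper_a, tamper_b and high_rest below 1.5 N and contact force between each of tamper_a, tamper_b and low_rest above 1.5 N and contact force between the fingers and tamper_a below 0.3 N and linear speed of each of tamper_a, tamper_b below 0.03 m/s and (distance between tamper_b_mid and channel_near below 0.016 m or distance between tamper_b_mid and channel_far below 0.016 m) and contact force between the fingers and tamper_b below 0.3 N), for 0.2 s.
5. the keeper is folded down over both (all of step 4 and value of joint keeper below 0.12 rad), for 0.2 s.
At the end, for the whole second after the job is handed in: Each tamper rests along its own channel, its middle within 16 mm of the rest point, heavy end at the low end (under 1.5 N on the high pad, over 1.5 N on the low pad); the keeper is folded down (below 0.12 rad); everything is released (all of step 5 and velocity of joint keeper below 0.05 rad/s and distance between tamper_a_mid and tamper_b_mid above 0.08 m); the robot touches nothing.
It fails at once if the ramekin is moved more than 25 mm (distance of ramekin from where it was at the start of the episode above 0.025 m).
It fails at once if the egg carton is moved more than 25 mm (distance of egg_carton from where it was at the start of the episode above 0.025 m).
It fails at once if the pastry brush is moved more than 25 mm (distance of pastry_brush from where it was at the start of the episode above 0.025 m).
It fails at once if a tamper is dropped (falls free faster than 0.7 m/s) (linear speed of tamper_a above 0.7 m/s and contact force between the fingers and tamper_a below 0.3 N).
It fails at once if a tamper is dropped (falls free faster than 0.7 m/s) (linear speed of tamper_b above 0.7 m/s and contact force between the fingers and tamper_b below 0.3 N).
It also fails if it takes over 72 s, if anything falls off the work surface, if the arm or the gripper's body presses on something with over 40 N, if the wrist force passes 120 N, or if a joint passes its speed limit or range.

## Working session

There is one attempt and no reset: what is moved stays moved. The work goes in short steps, Python scripts to look and compute and a tool call to move; the robot and the scene stay as the last step left them, time stands still between calls to the robot, and variables do not carry over. Pictures are saved under pics/ and viewed, at most 10 in all, crops included, and the job is handed in when it is done.

Besides the shell and the picture viewer there is one more tool, called after ">>>" in YAML: its name, and indented under it one key for each argument. send_rows: Moves the arm, as the interface text tells. Its arguments: {"type":"object","properties":{"plan":{"type":"array"},"grip_force":{"type":"number"}},"required":["plan"]}

```bash
mkdir -p pics; python3 - <<'E'
from station import bot
import cv2
for n in ("scene","top"):
    im=bot.get_image(n); cv2.imwrite(f"pics/{n}0.png",im[:,:,::-1])
    p=bot.camera_params(n); print(n,{k:(v.round(4).tolist() if hasattr(v,'round') and not isinstance(v,float) else v) for k,v in p.items()})
print(bot.get_obs())
E
```

```text
scene {'fx': 462.4812157324211, 'fy': 462.4812157324211, 'cx': 316.1373718613142, 'cy': 236.11049611283883, 'R': [[-0.6321, 0.7748, 0.0016], [0.5796, 0.4742, -0.6627], [-0.5143, -0.418, -0.7489]], 't': [300.5029, -289.7361, 1382.53]}
top {'fx': 469.88542483583615, 'fy': 469.88542483583615, 'cx': 324.5974583833208, 'cy': 236.26504259020788, 'R': [[-0.0081, -0.9997, 0.0242], [-0.9985, 0.0068, -0.0536], [0.0534, -0.0246, -0.9983]], 't': [52.5684, 533.4909, 987.7569]}
{'t': 0.1, 'joint_positions': array([-1.12104041e+00,  3.20208643e-01,  1.56555205e+00, -8.18927074e-06,
        1.25741600e+00, -2.00216544e-02]), 'joint_vel': array([ 0.00084627,  0.0001138 , -0.00279957,  0.00033115,  0.00062062,
        0.00163131]), 'tau': array([ 7.19457112e-04, -4.16408300e+01, -2.34706217e+01, -3.82160454e-05,
        4.92106119e-03, -5.12225675e-07]), 'tcp_pos': array([ 260.09541158, -512.32761034,  230.5793774 ]), 'tcp_rot': array([-3.05382076e+00, -7.30802079e-01,  5.42217450e-04]), 'ft_force': array([-0.31320346, -0.17325152, -0.39307691]), 'ft_torque': array([ 0.00212836, -0.057172  , -0.01987217]), 'grip_force': 0.0, 'gripper_width': 85.41706884872663}
```

View pics/scene0.png

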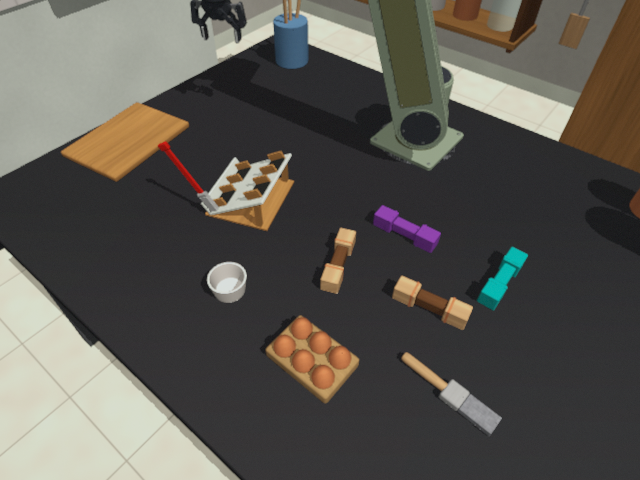

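View pics/top0.png

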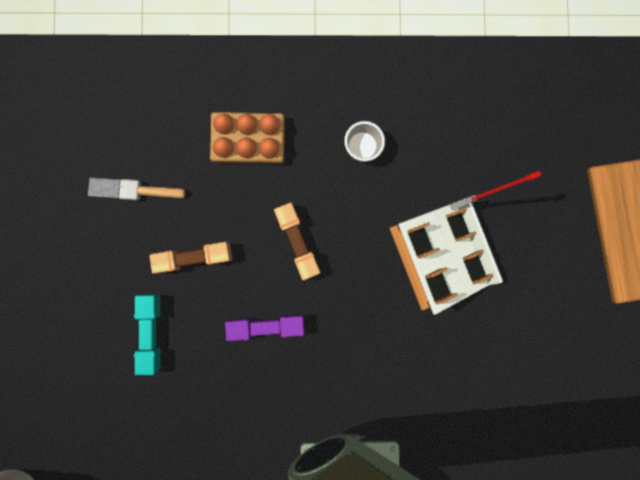

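Scene view: rack at about (250,190), with the red keeper tip at (165,147) and the high side to the right. In the top view the candidates are:
- Wooden tampers (the ones wanted): one at (297,242), one at (190,257).
- Decoys: purple at (265,329), turquoise at (146,335).
- Brush, with its wooden handle, at (135,189).

I choose the two pale-headed, dark-handled ones. One close crop will check the choice and the rack.

```bash
python3 - <<'E'
import cv2,numpy as np
t=cv2.imread("pics/top0.png"); s=cv2.imread("pics/scene0.png")
A=cv2.resize(t[165:325,380:550],None,fx=2.35,fy=2.35,interpolation=cv2.INTER_CUBIC)[:300,:400]
def crop(im,x,y,w,h): return cv2.resize(im[y:y+h,x:x+w],(400,300),interpolation=cv2.INTER_CUBIC)
C=np.vstack([np.hstack([crop(t,390,180,160,120+20),crop(s,150,130,160,120)]),np.hstack([crop(t,140,180,200,150),crop(s,310,200,200,150)])])
# first crop is 160x140 -> scale 2.5 x 2.143
cv2.imwrite("pics/crop1.png",C)
hsv=cv2.cvtColor(t,cv2.COLOR_BGR2HSV)
for (x,y) in [(287,215),(307,267),(162,262),(218,252),(297,242),(421,240),(418,300),(150,190)]: print((x,y),hsv[y,x])
E
```

```text
(287, 215) [ 17 117 237]
(307, 267) [ 19 112 236]
(162, 262) [ 19 110 237]
(218, 252) [ 18 115 236]
(297, 242) [ 12 160 121]
(421, 240) [10 21 36]
(418, 300) [ 14 159 170]
(150, 190) [ 18 118 231]
```

View pics/crop1.png

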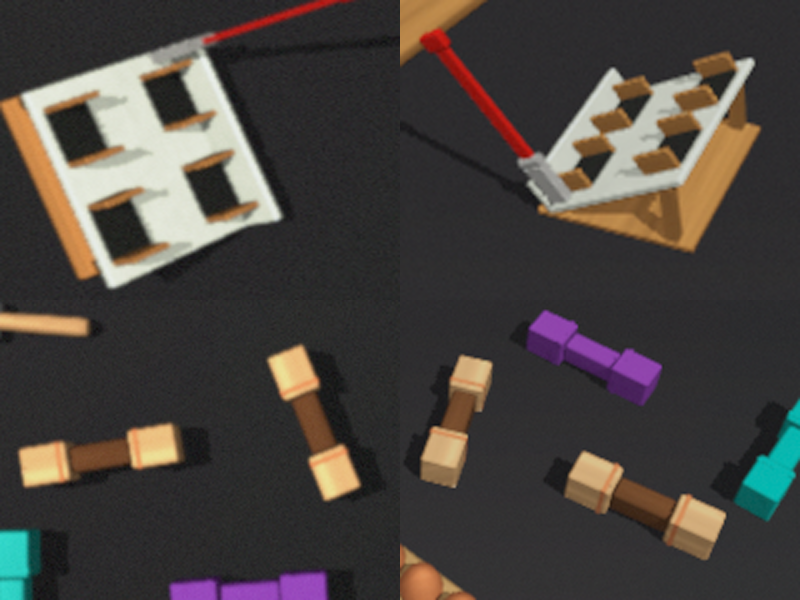

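The crop shows two pale-headed, dark-handled tampers, which are the right ones, with the purple and turquoise ones apart from them. The rack pads are dark patches in the top view at about (421,240), (461,224), (440,285) and (477,265), and the keeper hinge is at (463,203). Next I measure positions.

```bash
cat > h.py <<'E'
import numpy as np, cv2
from scipy.spatial.transform import Rotation as Ro
from scipy.optimize import least_squares
from station import bot
P={n:bot.camera_params(n) for n in("top","scene")}
def proj(n,X):
    p=P[n]; c=np.atleast_2d(X)@np.array(p["R"]).T+np.array(p["t"])
    return np.c_[p["fx"]*c[:,0]/c[:,2]+p["cx"],p["fy"]*c[:,1]/c[:,2]+p["cy"]]
def ray(n,uv,z):
    p=P[n];R=np.array(p["R"]);C=-R.T@np.array(p["t"])
    d=R.T@np.array([(uv[0]-p["cx"])/p["fx"],(uv[1]-p["cy"])/p["fy"],1]); return C+d*(z-C[2])/d[2]
def blobs(mask,lo,hi):
    n,l,s,c=cv2.connectedComponentsWithStats(mask.astype(np.uint8)); return [(c[i],s[i,4],l==i) for i in range(1,n) if lo<s[i,4]<hi]
def rack2w(r,q):  # r=(x,y,yaw), q: slope coords (u up-slope, v rack y, w off floor)
    q=np.atleast_2d(q);c,s=np.cos(np.pi/6),np.sin(np.pi/6)
    L=np.c_[q[:,0]*c-q[:,2]*s,q[:,1],60+q[:,0]*s+q[:,2]*c]
    return L@Ro.from_euler("z",r[2]).as_matrix().T+[r[0],r[1],0]
E
python3 - <<'E'
from h import *
t=cv2.imread("pics/top0.png");hsv=cv2.cvtColor(t,cv2.COLOR_BGR2HSV);H,S,V=[hsv[...,i].astype(int) for i in range(3)]
for p in P.values(): print("cam",(-np.array(p["R"]).T@np.array(p["t"])).round())
m=(abs(H-18)<5)&(S>80)&(S<140)&(V>205)
hd=[]
for c,a,k in blobs(m[:,:340],150,900):
    if c[1]>195: w=ray("top",c,40);hd.append(w);print("head",c.round(1),a,w.round(1),cv2.minAreaRect(np.argwhere(k)[:,::-1].astype(np.float32))[1:])
# pads
d=(V<90)&(S<120); sub=np.zeros_like(d);sub[205:310,400:495]=d[205:310,400:495]
B=blobs(sub,100,900);pc=[]
for c,a,k in B: print("pad",c.round(1),a,cv2.minAreaRect(np.argwhere(k)[:,::-1].astype(np.float32)));pc.append(c)
pc=np.array(pc)
if len(pc)==4:
    def f(x):
        q=np.array([[x[3]+i*x[4],j*x[5],0] for i in(-1,1) for j in(-1,1)]);return q
    def res(x):
        e=proj("top",rack2w(x[:3],f(x))); D=np.linalg.norm(e[:,None]-pc[None],axis=2); i=D.argmin(1)
        return np.r_[(e-pc[i]).ravel(), (x[3]+5)/20,(x[4]-56)/2,(x[5]-47.5)/1]
    c0=ray("top",pc.mean(0),60)
    s=least_squares(res,[c0[0],c0[1],1.95,0,56,47.5]);print(s.x.round(3),s.fun.round(2))
E
```

```text
cam [ 480.   73. 1013.]
cam [1069.  482.  843.]
head [286.7 215.3] 292 [576.7 127.6  40. ] ((21.540658950805664, 17.826751708984375), 68.19859313964844)
head [215.7 251.5] 293 [502.6 273.9  40. ] ((17.755090713500977, 21.86506462097168), 80.53767395019531)
head [159.3 260.8] 252 [484.4 388.8  40. ] ((17.755088806152344, 18.248287200927734), 80.53767395019531)
head [307.6 265.8] 286 [471.7  84.9  40. ] ((21.928178787231445, 17.72637176513672), 66.80140686035156)
pad [415.2 210.4] 414 ((422.5, 213.0), (16.0, 45.0), 90.0)
pad [487.2 222.8] 598 ((483.5, 231.5), (53.0, 21.0), 90.0)
pad [457.8 225.3] 313 ((457.95001220703125, 225.35000610351562), (21.50348663330078, 15.495159149169922), 71.56504821777344)
pad [420.2 241.1] 381 ((420.2602844238281, 241.02740478515625), (22.940065383911133, 16.853923797607422), 69.44395446777344)
pad [474.6 268.1] 308 ((474.5548095703125, 267.9794616699219), (21.652612686157227, 14.864226341247559), 69.44395446777344)
pad [406.4 291.8] 552 ((410.0, 283.5), (20.0, 51.0), 0.0)
pad [438.1 286.7] 378 ((438.0172424316406, 286.2930908203125), (23.583309173583984, 16.89827537536621), 68.19859313964844)
pad [477.7 300.5] 680 ((470.0, 297.0), (24.0, 48.0), 90.0)
```

```bash
python3 - <<'E'
from h import *
pc=np.array([[457.9,225.3],[420.2,241.1],[474.6,268.0],[438.1,286.5]])  # far low, far high, near low, near high
S=np.array([[-1,-1],[1,-1],[-1,1],[1,1]])
q=lambda x:np.c_[x[3]+S[:,0]*x[4],S[:,1]*x[5],0*S[:,0]]
def res(x): return np.r_[(proj("top",rack2w(x[:3],q(x)))-pc).ravel(),x[3]/8,(x[4]-56)/1.5,(x[5]-47.5)/1]
c0=ray("top",pc.mean(0),60)
s=least_squares(res,[c0[0],c0[1],1.95,0,56,47.5]);r=s.x;print(r.round(3),s.fun.round(2))
# overlay on both views
out=[]
for n,(x0,y0,w,h) in dict(top=(390,180,160,120),scene=(150,130,160,120)).items():
    k=2.5*2 if 0 else 2.5
    im=cv2.resize(cv2.imread(f"pics/{n}0.png")[y0:y0+h,x0:x0+w],(400,300),interpolation=cv2.INTER_CUBIC)
    def dr(pts,col,closed=True):
        uv=((proj(n,rack2w(r[:3],pts))-[x0,y0]+.5)*2.5).astype(np.int32);cv2.polylines(im,[uv],closed,col,1)
    for i in(-1,1):
        for j in(-1,1):
            a,b=r[3]+56*i,47.5*j
            dr([[a-22,b-24,0],[a+22,b-24,0],[a+22,b+24,0],[a-22,b+24,0]],(0,255,0))
    dr([[-66,-89,49],[-66,61,49]],(255,0,255),False)
    dr([[-66-8,-89,49],[-66+8,-89,49]],(255,255,0),False)
    # base
    B=np.array([[-85,-95,0],[85,-95,0],[85,95,0],[-85,95,0]])@Ro.from_euler("z",r[2]).as_matrix().T+[r[0],r[1],0]
    cv2.polylines(im,[((proj(n,B)-[x0,y0]+.5)*2.5).astype(np.int32)],True,(255,0,0),1)
    out.append(im)
t=cv2.imread("pics/top0.png");s_=cv2.imread("pics/scene0.png")
for n,src,(x0,y0) in(("top",t,(140,180)),("scene",s_,(310,200))):
    im=cv2.resize(src[y0:y0+150,x0:x0+200],(400,300),interpolation=cv2.INTER_CUBIC)
    for (mx,my,yaw) in((524.2,106.2,np.arctan2(42.7,105)),(493.5,329.5,np.radians(-81+180-9+9-18+0) if 0 else np.radians(99.3))):
        Rz=Ro.from_euler("z",yaw).as_matrix().T
        for sx in(-1,1):
            B=np.array([[sx*32,-20,40],[sx*80,-20,40],[sx*80,20,40],[sx*32,20,40]])@Rz+[mx,my,0]
            cv2.polylines(im,[((proj(n,B)-[x0,y0]+.5)*2).astype(np.int32)],True,(0,255,0),1)
    out.append(im)
cv2.imwrite("pics/ov.png",np.vstack([np.hstack(out[:2]),np.hstack(out[2:])]))
E
```

```text
[ 491.89  -203.193    1.928    1.149   56.89    47.745] [-0.3   0.29  0.33 -0.03 -0.22 -0.04  0.16 -0.21  0.14  0.59  0.25]
```

View pics/ov.png

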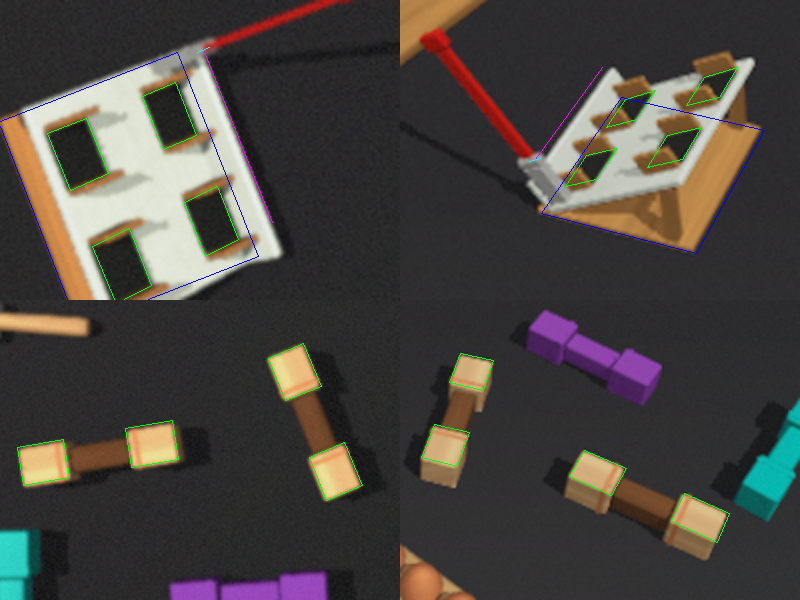

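The overlay matches both views within about 1–2 mm: pads, base, hinge and the tamper heads. Next I plan the pick of tamper A and check the wrist range for placing.

```bash
cat >> h.py <<'E'
RK=(491.9,-203.2,1.928)
def Rdown(psi): return np.c_[[np.cos(psi),np.sin(psi),0],[np.sin(psi),-np.cos(psi),0],[0,0,-1]]
def Rslope(sg): # tool x = sg*up-slope, z into floor
    o=rack2w(RK,[0,0,0])[0];u=rack2w(RK,[1,0,0])[0]-o;n=rack2w(RK,[0,0,1])[0]-o
    x=sg*u;z=-n;return np.c_[x,np.cross(z,x),z]
def slope_tcp(u,v,w): return rack2w(RK,[u,v,w])[0]
def plan(pos,R,N,p0=None,R0=None):
    """rows (shift, turn in row units) from the present pose to pos,R in N equal steps"""
    o=bot.get_obs(); p0=o["tcp_pos"] if p0 is None else p0; R0=Ro.from_rotvec(o["tcp_rot"]).as_matrix() if R0 is None else R0
    w=Ro.from_matrix(R0.T@R).as_rotvec(); Rc=R0
    print("now",np.round(p0,1),"dist",np.round(np.linalg.norm(pos-p0),1),"rot",w.round(3),"N",N)
    for i in range(N):
        print(np.r_[Rc.T@(pos-p0)/N/200,w/N/.1].round(3).tolist()); Rc=Rc@Ro.from_rotvec(w/N).as_matrix()
def wrist(R,j1,j23):
    M=(Ro.from_euler("y",-j23)*Ro.from_euler("z",-j1)).as_matrix()@R@Ro.from_euler("z",-np.pi/2).as_matrix()
    a=Ro.from_matrix(M).as_euler("ZYZ"); return a
E
python3 - <<'E'
from h import *
print("start chk",wrist(Ro.from_rotvec(bot.get_obs()["tcp_rot"]).as_matrix(),-1.121,1.885).round(2))
for sg in(-1,1):
    for j1 in(-.65,-.5):
        for j23 in(1.7,2.1): print("place",sg,j1,j23,wrist(Rslope(sg),j1,j23).round(2))
for v in(-47.5,47.5):print("rest",slope_tcp(1,v,20).round(1))
print("hinge",slope_tcp(-66,-89,49).round(1))
plan(np.array([524,106,110.]),Rdown(np.arctan2(42.7,105)),15)
E
```

```text
start chk [-0.    1.26 -0.02]
place -1 -0.65 1.7 [0.28 1.88 2.16]
place -1 -0.65 2.1 [0.27 1.5  2.05]
place -1 -0.5 1.7 [0.35 1.84 2.31]
place -1 -0.5 2.1 [0.34 1.46 2.18]
place 1 -0.65 1.7 [ 0.28  1.88 -0.98]
place 1 -0.65 2.1 [ 0.27  1.5  -1.09]
place 1 -0.5 1.7 [ 0.35  1.84 -0.83]
place 1 -0.5 2.1 [ 0.34  1.46 -0.97]
rest [ 539.6 -195.1   77.8]
rest [ 450.6 -228.4   77.8]
hinge [ 603.8 -248.6   69.4]
now [ 260.1 -512.3  230.6] dist 683.0 rot [-0.002  0.     0.084] N 15
[0.172, -0.144, 0.04, -0.001, 0.0, 0.056]
[0.171, -0.145, 0.04, -0.001, 0.0, 0.056]
[0.17, -0.146, 0.04, -0.001, 0.0, 0.056]
[0.169, -0.147, 0.04, -0.001, 0.0, 0.056]
[0.168, -0.148, 0.04, -0.001, 0.0, 0.056]
[0.168, -0.149, 0.04, -0.001, 0.0, 0.056]
[0.167, -0.15, 0.04, -0.001, 0.0, 0.056]
[0.166, -0.151, 0.04, -0.001, 0.0, 0.056]
[0.165, -0.151, 0.04, -0.001, 0.0, 0.056]
[0.164, -0.152, 0.04, -0.001, 0.0, 0.056]
[0.163, -0.153, 0.04, -0.001, 0.0, 0.056]
[0.163, -0.154, 0.04, -0.001, 0.0, 0.056]
[0.162, -0.155, 0.04, -0.001, 0.0, 0.056]
[0.161, -0.156, 0.04, -0.001, 0.0, 0.056]
[0.16, -0.157, 0.04, -0.001, 0.0, 0.056]
```

>>> send_rows:
  plan: [0.17,-0.145,0.0,0,0,0.056,1,0.17,-0.146,0.0,0,0,0.056,1,0.17,-0.147,0.0,0,0,0.056,1,0.169,-0.147,0.0,0,0,0.056,1,0.168,-0.148,0.0,0,0,0.056,1]

```text
t: 0.6
tcp_pos: [347.5, -304.5, 231.0]
tcp_rot: [-3.065, -0.687, 0.0]
ft_force: [1.0, 0.1, 0.1]
gripper_width: 85.7
grip_force: 0.0
```

>>> send_rows:
  plan: [0.168,-0.149,0.0,0,0,0.056,1,0.167,-0.15,0.0,0,0,0.056,1,0.166,-0.151,0.0,0,0,0.056,1,0.165,-0.151,0.05,0,0,0.056,1,0.164,-0.152,0.05,0,0,0.056,1]

```text
t: 1.1
tcp_pos: [435.7, -98.4, 211.2]
tcp_rot: [3.074, 0.645, 0.001]
ft_force: [0.7, 0.6, 0.3]
gripper_width: 85.4
grip_force: 0.0
```

>>> send_rows:
  plan: [0.163,-0.153,0.09,0,0,0.056,1,0.163,-0.154,0.09,0,0,0.056,1,0.162,-0.155,0.09,0,0,0.056,1,0.161,-0.156,0.09,0,0,0.056,1,0.16,-0.157,0.09,0,0,0.056,1]

```text
t: 1.6
tcp_pos: [523.6, 107.7, 120.3]
tcp_rot: [3.083, 0.603, -0.001]
ft_force: [0.4, -0.4, 0.0]
gripper_width: 85.6
grip_force: 0.0
```

```bash
python3 - <<'E'
from h import *
plan(np.array([524.2,106.2,6.]),Rdown(np.arctan2(42.7,105)),4)
o=bot.get_obs();print(o["t"],o["joint_positions"].round(2))
E
```

```text
now [523.6 107.7 120.3] dist 114.3 rot [ 0.     0.001 -0.   ] N 4
[0.0, 0.002, 0.143, 0.0, 0.001, -0.001]
[-0.0, 0.002, 0.143, 0.0, 0.001, -0.001]
[-0.0, 0.002, 0.143, 0.0, 0.001, -0.001]
[-0.0, 0.002, 0.143, 0.0, 0.001, -0.001]
1.6 [ 0.18  0.35  1.82 -0.    0.97  1.37]
```

>>> send_rows:
  plan: [0,0.002,0.14,0,0,0,1,0,0.002,0.14,0,0,0,1,0,0.002,0.14,0,0,0,1,0,0.002,0.14,0,0,0,1,0,0,0,0,0,0,1]

```text
t: 2.1
tcp_pos: [521.0, 103.9, 5.9]
tcp_rot: [-3.083, -0.602, 0.013]
ft_force: [-0.1, -0.1, 0.8]
gripper_width: 85.6
grip_force: 0.0
```

>>> send_rows:
  plan: [0,0,0,0,0,0,0,0,0,0,0,0,0,0,0,0,0,0,0,0,0,0,0,0,0,0,0,0,0,0,0,0,0,0,0]
  grip_force: 90

```text
t: 2.6
tcp_pos: [524.8, 104.7, 10.9]
tcp_rot: [-3.083, -0.602, -0.004]
ft_force: [-1.3, -0.1, 6.1]
gripper_width: 26.4
grip_force: 90.1
```

>>> send_rows:
  plan: [0,0,0,0,0,0,0,0,0,0,0,0,0,0,0,0,0,0,0,0,0]

```text
t: 2.9
tcp_pos: [524.8, 104.7, 10.9]
tcp_rot: [-3.083, -0.602, -0.004]
ft_force: [-0.3, 1.1, 6.1]
gripper_width: 26.3
grip_force: 90.1
```

```bash
python3 - <<'E'
from h import *
o=bot.get_obs();print(o["t"],o["tcp_pos"],o["ft_force"],o["ft_torque"],o["gripper_width"],o["grip_force"])
E
```

```text
2.9 [524.82170609 104.72321045  10.89677773] [-0.31545198  1.07748267  6.10589221] [0.18086661 0.21795739 0.01032047] 26.261212413057365 90.0562834739685
```

>>> send_rows:
  plan: [0,0,-0.06,0,0,0,0,0,0,-0.15,0,0,0,0,0,0,-0.2,0,0,0,0,0,0,-0.2,0,0,0,0,0,0,-0.1,0,0,0,0]

```text
t: 3.4
tcp_pos: [525.0, 104.5, 155.3]
tcp_rot: [3.083, 0.602, 0.008]
ft_force: [-0.1, 0.3, -3.7]
gripper_width: 26.4
grip_force: 89.3
```

>>> send_rows:
  plan: [0,0,0,0,0,0,0,0,0,0,0,0,0,0,0,0,0,0,0,0,0]

```text
t: 3.7
tcp_pos: [522.5, 104.1, 149.5]
tcp_rot: [3.083, 0.602, -0.007]
ft_force: [0.6, 0.1, -3.8]
gripper_width: 26.2
grip_force: 89.3
```

```bash
python3 - <<'E'
from h import *
o=bot.get_obs();R=Ro.from_rotvec(o["tcp_rot"]).as_matrix();T=np.array(o["ft_torque"])
print(o["t"],o["tcp_pos"],o["ft_force"],T,"tool",(R.T@T).round(3),o["gripper_width"],o["grip_force"])
cv2.imwrite("pics/lift.png",np.vstack([bot.get_image("scene")[120:420,150:550,::-1]]))
E
```

```text
3.7 [522.46534203 104.07064836 149.46102013] [ 0.64038742  0.10556076 -3.83990565] [0.01113977 0.16055175 0.03371503] tool [ 0.071 -0.145 -0.034] 26.16448515183602 89.25434947013855
```

View pics/lift.png

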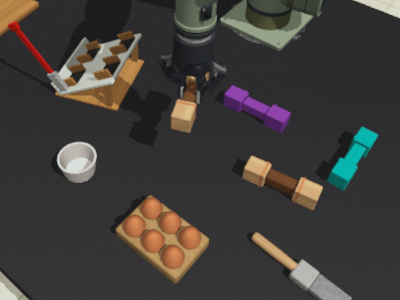

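Tamper A is held; the picture shows it just under the gripper, roughly level, at about (187,105). The torque suggests the heavy end is at +tool x. I average a few readings to confirm and plan the placing.

```bash
python3 - <<'E'
from h import *
T=[]
for i in range(6):
    bot.get_image("top");o=bot.get_obs();T.append(Ro.from_rotvec(o["tcp_rot"]).inv().apply(o["ft_torque"]))
T=np.array(T);print("tool torque",T.mean(0).round(3),T.std(0).round(3),"p",o["tcp_pos"].round(1),"rot",o["tcp_rot"].round(4))
sg=-1 if T.mean(0)[1]<0 else 1
R=Rslope(sg);tgt=slope_tcp(1,-47.5,100)
plan(tgt,R,20)
E
```

```text
tool torque [ 0.003 -0.146 -0.004] [0.022 0.037 0.032] p [523.9 104.3 150.7] rot [ 3.0832e+00  6.0230e-01 -1.7000e-03]
now [523.9 104.3 150.7] dist 338.3 rot [ 0.419 -0.405  1.559] N 20
[-0.025, 0.081, 0.001, 0.209, -0.203, 0.78]
[-0.018, 0.083, -0.0, 0.209, -0.203, 0.78]
[-0.012, 0.084, -0.002, 0.209, -0.203, 0.78]
[-0.005, 0.084, -0.003, 0.209, -0.203, 0.78]
[0.001, 0.084, -0.005, 0.209, -0.203, 0.78]
[0.007, 0.084, -0.007, 0.209, -0.203, 0.78]
[0.014, 0.083, -0.009, 0.209, -0.203, 0.78]
[0.02, 0.081, -0.011, 0.209, -0.203, 0.78]
[0.026, 0.079, -0.013, 0.209, -0.203, 0.78]
[0.032, 0.077, -0.015, 0.209, -0.203, 0.78]
[0.037, 0.074, -0.018, 0.209, -0.203, 0.78]
[0.043, 0.07, -0.02, 0.209, -0.203, 0.78]
[0.048, 0.066, -0.022, 0.209, -0.203, 0.78]
[0.052, 0.062, -0.025, 0.209, -0.203, 0.78]
[0.056, 0.057, -0.027, 0.209, -0.203, 0.78]
[0.06, 0.052, -0.029, 0.209, -0.203, 0.78]
[0.063, 0.047, -0.032, 0.209, -0.203, 0.78]
[0.066, 0.041, -0.034, 0.209, -0.203, 0.78]
[0.068, 0.035, -0.036, 0.209, -0.203, 0.78]
[0.07, 0.029, -0.038, 0.209, -0.203, 0.78]
```

```bash
python3 - <<'E'
from h import *
uv={}
for n in P:
    im=cv2.imread(f"pics/{n}0.png").astype(int)
    b,g,r=im[...,0],im[...,1],im[...,2];m=(r>110)&(g<50)&(b<50)
    k=max(blobs(m,60,5000),key=lambda z:z[1])[2];pts=np.argwhere(k)[:,::-1]
    uv[n]=pts
def bar(a,s): return np.array([[-66,-89+s*np.cos(a),49+s*np.sin(a)]])
def res(x):
    e=[]
    for n in P:
        L=proj(n,np.vstack([rack2w(RK,bar(x[0],s)) for s in(20,140)]));d=L[1]-L[0];d/=np.linalg.norm(d)
        q=uv[n]-L[0];e.append((q@[-d[1],d[0]]).mean())
    return e
for a0 in(1.35,1.5,1.65):print(a0,np.round(res([a0]),2))
s=least_squares(res,[1.5]);print(s.x,s.fun)
print("tip",rack2w(RK,bar(s.x[0],145)).round(1))
via=slope_tcp(5,20,140)
plan(via,Rslope(-1),20)
plan(slope_tcp(5,-47.5,60),Rslope(-1),5,via,Rslope(-1))
E
```

```text
1.35 [-11.73  -7.17]
1.5 [-4.05 -3.02]
1.65 [3.88 1.42]
[1.58298354] [ 0.33568255 -0.59953697]
tip [[ 630.8 -315.9  195. ]]
now [523.9 104.3 150.7] dist 378.5 rot [ 0.419 -0.405  1.559] N 20
[-0.042, 0.084, -0.008, 0.209, -0.203, 0.78]
[-0.035, 0.087, -0.009, 0.209, -0.203, 0.78]
[-0.029, 0.09, -0.01, 0.209, -0.203, 0.78]
[-0.022, 0.091, -0.012, 0.209, -0.203, 0.78]
[-0.015, 0.092, -0.013, 0.209, -0.203, 0.78]
[-0.008, 0.093, -0.015, 0.209, -0.203, 0.78]
[-0.001, 0.093, -0.017, 0.209, -0.203, 0.78]
[0.006, 0.093, -0.019, 0.209, -0.203, 0.78]
[0.013, 0.091, -0.021, 0.209, -0.203, 0.78]
[0.019, 0.09, -0.023, 0.209, -0.203, 0.78]
[0.026, 0.087, -0.026, 0.209, -0.203, 0.78]
[0.032, 0.085, -0.028, 0.209, -0.203, 0.78]
[0.038, 0.081, -0.03, 0.209, -0.203, 0.78]
[0.043, 0.077, -0.033, 0.209, -0.203, 0.78]
[0.048, 0.073, -0.035, 0.209, -0.203, 0.78]
[0.053, 0.068, -0.038, 0.209, -0.203, 0.78]
[0.058, 0.063, -0.04, 0.209, -0.203, 0.78]
[0.061, 0.058, -0.043, 0.209, -0.203, 0.78]
[0.065, 0.052, -0.045, 0.209, -0.203, 0.78]
[0.068, 0.046, -0.048, 0.209, -0.203, 0.78]
now [ 496.1 -271.7  183.7] dist 104.7 rot [0. 0. 0.] N 5
[0.0, -0.068, 0.08, 0.0, 0.0, 0.0]
[0.0, -0.068, 0.08, 0.0, 0.0, 0.0]
[0.0, -0.068, 0.08, 0.0, 0.0, 0.0]
[0.0, -0.068, 0.08, 0.0, 0.0, 0.0]
[0.0, -0.068, 0.08, 0.0, 0.0, 0.0]
```

>>> send_rows:
  plan: [-0.042,0.084,-0.008,0.209,-0.203,0.78,0,-0.035,0.087,-0.009,0.209,-0.203,0.78,0,-0.029,0.09,-0.01,0.209,-0.203,0.78,0,-0.022,0.091,-0.012,0.209,-0.203,0.78,0,-0.015,0.092,-0.013,0.209,-0.203,0.78,0]

```text
t: 4.55
tcp_pos: [517.0, 9.9, 159.3]
tcp_rot: [-3.053, 0.012, 0.183]
ft_force: [1.5, -0.3, -3.1]
gripper_width: 26.2
grip_force: 89.3
```

>>> send_rows:
  plan: [-0.008,0.093,-0.015,0.209,-0.203,0.78,0,-0.001,0.093,-0.017,0.209,-0.203,0.78,0,0.006,0.093,-0.019,0.209,-0.203,0.78,0,0.013,0.091,-0.021,0.209,-0.203,0.78,0,0.019,0.09,-0.023,0.209,-0.203,0.78,0]

```text
t: 5.05
tcp_pos: [510.2, -84.4, 167.4]
tcp_rot: [-2.9, 0.592, 0.347]
ft_force: [-0.9, 0.4, -4.4]
gripper_width: 26.4
grip_force: 89.3
```

>>> send_rows:
  plan: [0.026,0.087,-0.026,0.209,-0.203,0.78,0,0.032,0.085,-0.028,0.209,-0.203,0.78,0,0.038,0.081,-0.03,0.209,-0.203,0.78,0,0.043,0.077,-0.033,0.209,-0.203,0.78,0,0.048,0.073,-0.035,0.209,-0.203,0.78,0]

```text
t: 5.55
tcp_pos: [503.4, -178.4, 175.6]
tcp_rot: [-2.637, 1.123, 0.491]
ft_force: [-0.1, 0.8, -4.5]
gripper_width: 26.4
grip_force: 89.3
```

>>> send_rows:
  plan: [0.053,0.068,-0.038,0.209,-0.203,0.78,0,0.058,0.063,-0.04,0.209,-0.203,0.78,0,0.061,0.058,-0.043,0.209,-0.203,0.78,0,0.065,0.052,-0.045,0.209,-0.203,0.78,0,0.068,0.046,-0.048,0.209,-0.203,0.78,0]

```text
t: 6.05
tcp_pos: [496.3, -272.6, 183.5]
tcp_rot: [-2.28, 1.59, 0.61]
ft_force: [0.0, -1.1, -4.3]
gripper_width: 25.9
grip_force: 89.3
```

>>> send_rows:
  plan: [0,0,0,0,0,0,0,0,0,0,0,0,0,0]

```text
t: 6.25
tcp_pos: [496.1, -271.8, 183.5]
tcp_rot: [-2.282, 1.586, 0.611]
ft_force: [-0.9, 0.8, -3.5]
gripper_width: 26.2
grip_force: 89.4
```

```bash
python3 - <<'E'
from h import *
o=bot.get_obs();print(o["t"],o["joint_positions"].round(2),o["gripper_width"])
plan(slope_tcp(5,-47.5,60),Rslope(-1),5)
E
```

```text
6.25 [-0.67  0.57  1.39  0.26  1.64  2.07] 26.185034098982655
now [ 496.1 -271.8  183.5] dist 104.5 rot [-0.001 -0.    -0.001] N 5
[-0.0, -0.067, 0.08, -0.002, -0.001, -0.002]
[-0.0, -0.067, 0.08, -0.002, -0.001, -0.002]
[-0.0, -0.068, 0.08, -0.002, -0.001, -0.002]
[-0.0, -0.068, 0.08, -0.002, -0.001, -0.002]
[-0.0, -0.068, 0.08, -0.002, -0.001, -0.002]
```

>>> send_rows:
  plan: [0,-0.12,0,0,0,0,0,0,-0.12,0.05,0,0,0,0,0,-0.098,0.12,0,0,0,0,0,0,0.12,0,0,0,0,0,0,0.11,0,0,0,0]

```text
t: 6.75
tcp_pos: [545.8, -208.1, 113.7]
tcp_rot: [-2.285, 1.582, 0.612]
ft_force: [-0.3, -0.7, -3.4]
gripper_width: 26.3
grip_force: 89.6
```

>>> send_rows:
  plan: [0,0,0,0,0,0,0,0,0,0,0,0,0,0]

```text
t: 6.95
tcp_pos: [545.8, -209.6, 115.1]
tcp_rot: [-2.284, 1.584, 0.611]
ft_force: [0.8, -0.5, -3.9]
gripper_width: 26.3
grip_force: 89.5
```

```bash
python3 - <<'E'
from h import *
plan(slope_tcp(5,-47.5,40),Rslope(-1),1)
out=[]
for n,(x0,y0) in dict(top=(390,170),scene=(170,100)).items():
    im=cv2.resize(bot.get_image(n)[y0:y0+150,x0:x0+133,::-1],(400,450),interpolation=cv2.INTER_CUBIC);out.append(im)
cv2.imwrite("pics/pl1.png",np.hstack(out))
E
```

```text
now [ 545.8 -209.6  115.1] dist 20.2 rot [ 0.    -0.001  0.001] N 1
[0.005, 0.004, 0.101, 0.0, -0.005, 0.008]
```

View pics/pl1.png

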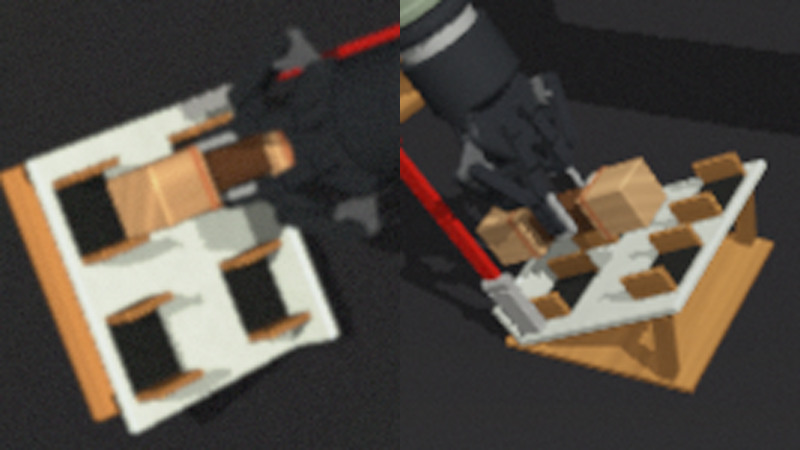

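The tamper hangs squarely over the far channel: top view shows it between the guides, scene view shows it parallel to the slope. I lower it gently.

>>> send_rows:
  plan: [0.005,0.004,0.08,0,0,0,0,0,0,0.08,0,0,0,0,0,0,0.04,0,0,0,0,0,0,0.01,0,0,0,0,0,0,0,0,0,0,0]

```text
t: 7.55
tcp_pos: [538.1, -192.0, 78.3]
tcp_rot: [-2.282, 1.585, 0.61]
ft_force: [0.5, 0.7, -3.1]
gripper_width: 26.6
grip_force: 89.8
```

>>> send_rows:
  plan: [0,0,0.01,0,0,0,0,0,0,0.01,0,0,0,0,0,0,0,0,0,0,0]

```text
t: 7.85
tcp_pos: [536.9, -189.8, 74.4]
tcp_rot: [-2.282, 1.585, 0.611]
ft_force: [-0.2, 0.8, -4.4]
gripper_width: 26.2
grip_force: 89.8
```

```bash
cat >> h.py <<'E'
def uvw(p):
    c=slope_tcp(0,0,0);M=np.c_[slope_tcp(1,0,0)-c,slope_tcp(0,1,0)-c,slope_tcp(0,0,1)-c];return M.T@(p-c)
E
python3 - <<'E'
from h import *
o=bot.get_obs();print(o["t"],uvw(o["tcp_pos"]).round(1),"F tool",Ro.from_rotvec(o["tcp_rot"]).inv().apply(o["ft_force"]).round(1))
E
```

```text
7.85 [  4.5 -46.9  14. ] F tool [ 1.5 -0.1  4.3]
```

>>> send_rows:
  plan: [0,0,0.01,0,0,0,0,0,0,0.005,0,0,0,0,0,0,0,0,0,0,0]

```text
t: 8.15
tcp_pos: [536.8, -188.8, 72.6]
tcp_rot: [-2.283, 1.585, 0.609]
ft_force: [-0.1, -1.0, 2.0]
gripper_width: 26.0
grip_force: 90.6
```

>>> send_rows:
  plan: [0,0,0.005,0,0,0,0,0,0,0,0,0,0,0]

```text
t: 8.35
tcp_pos: [536.8, -188.8, 72.5]
tcp_rot: [-2.283, 1.585, 0.608]
ft_force: [0.1, -3.7, 7.5]
gripper_width: 26.5
grip_force: 91.4
```

```bash
python3 - <<'E'
from h import *
o=bot.get_obs();print(o["t"],uvw(o["tcp_pos"]).round(1),"F tool",Ro.from_rotvec(o["tcp_rot"]).inv().apply(o["ft_force"]).round(1))
E
```

```text
8.35 [  4.4 -47.1  11.9] F tool [-0.7  1.2 -8.3]
```

>>> send_rows:
  plan: [0.01,0,-0.004,0,0,0,0,0.01,0,0,0,0,0,0,0,0,0,0,0,0,0]

```text
t: 8.65
tcp_pos: [537.9, -191.1, 71.1]
tcp_rot: [-2.281, 1.584, 0.611]
ft_force: [-1.4, 0.2, 7.6]
gripper_width: 26.1
grip_force: 91.2
```

```bash
python3 - <<'E'
from h import *
o=bot.get_obs();print(o["t"],uvw(o["tcp_pos"]).round(1),"F tool",Ro.from_rotvec(o["tcp_rot"]).inv().apply(o["ft_force"]).round(1))
E
```

```text
8.65 [  1.5 -47.3  12. ] F tool [-4.4  1.2 -6.3]
```

>>> send_rows:
  plan: [0,0,0,0,0,0,0.6,0,0,0,0,0,0,0.6,0,0,0,0,0,0,0.6,0,0,0,0,0,0,0.6]

```text
t: 9.05
tcp_pos: [537.5, -191.3, 69.3]
tcp_rot: [-2.282, 1.585, 0.612]
ft_force: [-0.2, 0.3, -0.9]
gripper_width: 51.3
grip_force: 0.0
```

>>> send_rows:
  plan: [0,0,-0.05,0,0,0,0.6,0,0,-0.15,0,0,0,0.7,0,0,-0.2,0,0,0,1,0,0,-0.2,0,0,0,1,0,0,-0.1,0,0,0,1]

```text
t: 9.55
tcp_pos: [563.3, -259.2, 194.6]
tcp_rot: [-2.284, 1.586, 0.603]
ft_force: [0.3, 0.3, -1.1]
gripper_width: 85.6
grip_force: 0.0
```

```bash
python3 - <<'E'
from h import *
out=[]
for n,(x0,y0) in dict(top=(390,170),scene=(170,100)).items():
    im=cv2.resize(bot.get_image(n)[y0:y0+150,x0:x0+133,::-1],(400,450),interpolation=cv2.INTER_CUBIC)
    for a in(-56,56):
        b=-47.5;q=[[1+a-24,b-20,40],[1+a+24,b-20,40],[1+a+24,b+20,40],[1+a-24,b+20,40]]
        cv2.polylines(im,[((proj(n,rack2w(RK,q))-[x0,y0]+.5)*3).astype(np.int32)],True,(0,255,0),1)
    out.append(im)
cv2.imwrite("pics/pl2.png",np.hstack(out))
yb=np.arctan2(18.2,-114.9)
print(bot.get_obs()["t"],bot.get_obs()["joint_positions"].round(2),np.degrees(yb))
# B: handle check by dark-brown blob
t=bot.get_image("top")[:,:,::-1];hsv=cv2.cvtColor(np.ascontiguousarray(t),cv2.COLOR_BGR2HSV);H,S,V=[hsv[...,i].astype(int) for i in range(3)]
m=np.zeros(H.shape,bool);m[235:280,140:240]=((S>130)&(V>60)&(V<150)&(H<18))[235:280,140:240]
for c,a,k in blobs(m,60,2000):print("handle B",c,a,ray("top",c,34).round(1))
m[:]=0;m[235:280,140:240]=((S>60)&(V>60)&(H<25))[235:280,140:240]
for c,a,k in blobs(m,300,5000):
    r=cv2.minAreaRect(np.argwhere(k)[:,::-1].astype(np.float32));print("whole",c,r,ray("top",r[0],38).round(1),np.linalg.norm(ray("top",cv2.boxPoints(r)[0],38)-ray("top",cv2.boxPoints(r)[1],38)))
E
```

```text
9.65 [-0.6   0.63  1.24  0.3   1.7   2.16] 170.99920814740966
handle B [189.13705584 257.40609137] 394 [490.9 329.7  34. ]
whole [189.68607764 256.76305221] ((189.76678466796875, 256.91729736328125), (22.355655670166016, 82.35254669189453), 80.90972137451172) [491.8 327.4  38. ] 168.36041316585474
```

View pics/pl2.png

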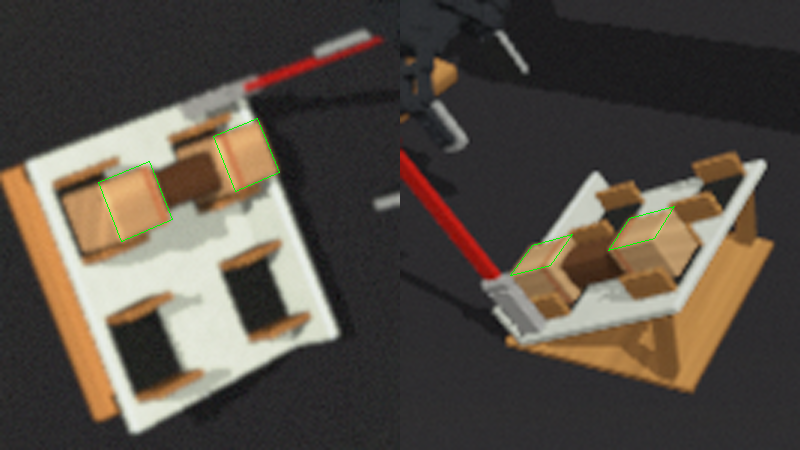

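Tamper A's heads sit right on the predicted outlines in both views, in the far channel at the stop. On to tamper B.

```bash
python3 - <<'E'
from h import *
via=np.array([520,0,200.]);R1=Rdown(.35)
plan(via,R1,18)
plan(np.array([492.5,329,60.]),Rdown(np.radians(99.1)),15,via,R1)
E
```

```text
now [ 562.4 -257.9  191.8] dist 261.5 rot [-0.408  0.408 -1.526] N 18
[-0.063, -0.014, 0.034, -0.227, 0.227, -0.848]
[-0.062, -0.02, 0.032, -0.227, 0.227, -0.848]
[-0.061, -0.026, 0.03, -0.227, 0.227, -0.848]
[-0.059, -0.032, 0.028, -0.227, 0.227, -0.848]
[-0.057, -0.037, 0.026, -0.227, 0.227, -0.848]
[-0.054, -0.042, 0.024, -0.227, 0.227, -0.848]
[-0.051, -0.047, 0.021, -0.227, 0.227, -0.848]
[-0.047, -0.052, 0.019, -0.227, 0.227, -0.848]
[-0.043, -0.056, 0.017, -0.227, 0.227, -0.848]
[-0.038, -0.06, 0.015, -0.227, 0.227, -0.848]
[-0.033, -0.063, 0.012, -0.227, 0.227, -0.848]
[-0.028, -0.066, 0.01, -0.227, 0.227, -0.848]
[-0.023, -0.069, 0.008, -0.227, 0.227, -0.848]
[-0.017, -0.07, 0.006, -0.227, 0.227, -0.848]
[-0.011, -0.072, 0.004, -0.227, 0.227, -0.848]
[-0.005, -0.072, 0.002, -0.227, 0.227, -0.848]
[0.001, -0.073, 0.001, -0.227, 0.227, -0.848]
[0.007, -0.072, -0.001, -0.227, 0.227, -0.848]
now [520.   0. 200.] dist 358.6 rot [ 0.    0.   -1.38] N 15
[0.029, -0.106, 0.047, 0.0, 0.0, -0.92]
[0.039, -0.103, 0.047, 0.0, 0.0, -0.92]
[0.048, -0.099, 0.047, 0.0, 0.0, -0.92]
[0.057, -0.094, 0.047, 0.0, 0.0, -0.92]
[0.065, -0.089, 0.047, 0.0, 0.0, -0.92]
[0.073, -0.082, 0.047, 0.0, 0.0, -0.92]
[0.08, -0.075, 0.047, 0.0, 0.0, -0.92]
[0.087, -0.068, 0.047, 0.0, 0.0, -0.92]
[0.093, -0.059, 0.047, 0.0, 0.0, -0.92]
[0.098, -0.05, 0.047, 0.0, 0.0, -0.92]
[0.102, -0.041, 0.047, 0.0, 0.0, -0.92]
[0.105, -0.032, 0.047, 0.0, 0.0, -0.92]
[0.108, -0.022, 0.047, 0.0, 0.0, -0.92]
[0.109, -0.012, 0.047, 0.0, 0.0, -0.92]
[0.11, -0.002, 0.047, 0.0, 0.0, -0.92]
```

>>> send_rows:
  plan: [-0.063,-0.014,0.034,-0.227,0.227,-0.848,1,-0.062,-0.02,0.032,-0.227,0.227,-0.848,1,-0.061,-0.026,0.03,-0.227,0.227,-0.848,1,-0.059,-0.032,0.028,-0.227,0.227,-0.848,1,-0.057,-0.037,0.026,-0.227,0.227,-0.848,1]

```text
t: 10.2
tcp_pos: [549.0, -183.7, 191.3]
tcp_rot: [-2.669, 1.07, 0.481]
ft_force: [-0.8, 0.1, -0.4]
gripper_width: 85.2
grip_force: 0.0
```

>>> send_rows:
  plan: [-0.054,-0.042,0.024,-0.227,0.227,-0.848,1,-0.051,-0.047,0.021,-0.227,0.227,-0.848,1,-0.047,-0.052,0.019,-0.227,0.227,-0.848,1,-0.043,-0.056,0.017,-0.227,0.227,-0.848,1,-0.038,-0.06,0.015,-0.227,0.227,-0.848,1]

```text
t: 10.7
tcp_pos: [536.7, -112.3, 193.6]
tcp_rot: [-2.94, 0.485, 0.317]
ft_force: [0.3, 1.0, 0.4]
gripper_width: 85.2
grip_force: 0.0
```

>>> send_rows:
  plan: [-0.033,-0.063,0.012,-0.227,0.227,-0.848,1,-0.028,-0.066,0.01,-0.227,0.227,-0.848,1,-0.023,-0.069,0.008,-0.227,0.227,-0.848,1,-0.017,-0.07,0.006,-0.227,0.227,-0.848,1,-0.011,-0.072,0.004,-0.227,0.227,-0.848,1]

```text
t: 11.2
tcp_pos: [524.6, -40.9, 196.2]
tcp_rot: [-3.079, -0.155, 0.129]
ft_force: [0.4, 0.7, 0.5]
gripper_width: 85.6
grip_force: 0.0
```

>>> send_rows:
  plan: [-0.005,-0.072,0.002,-0.227,0.227,-0.848,1,0.001,-0.073,0.001,-0.227,0.227,-0.848,1,0.007,-0.072,-0.001,-0.227,0.227,-0.848,1,0.029,-0.106,0.04,0,0,-0.92,1,0.039,-0.103,0.04,0,0,-0.92,1]

```text
t: 11.7
tcp_pos: [513.4, 45.6, 181.9]
tcp_rot: [-3.026, -0.837, 0.007]
ft_force: [0.6, 0.3, -0.0]
gripper_width: 85.3
grip_force: 0.0
```

>>> send_rows:
  plan: [0.048,-0.099,0.04,0,0,-0.92,1,0.057,-0.094,0.04,0,0,-0.92,1,0.065,-0.089,0.04,0,0,-0.92,1,0.073,-0.082,0.04,0,0,-0.92,1,0.08,-0.075,0.04,0,0,-0.92,1]

```text
t: 12.2
tcp_pos: [503.9, 154.9, 141.6]
tcp_rot: [-2.755, -1.504, 0.008]
ft_force: [0.6, 0.4, 0.7]
gripper_width: 85.5
grip_force: 0.0
```

>>> send_rows:
  plan: [0.087,-0.068,0.04,0,0,-0.92,1,0.093,-0.059,0.04,0,0,-0.92,1,0.098,-0.05,0.04,0,0,-0.92,1,0.102,-0.041,0.04,0,0,-0.92,1,0.105,-0.032,0.04,0,0,-0.92,1]

```text
t: 12.7
tcp_pos: [494.5, 264.3, 101.7]
tcp_rot: [-2.339, -2.093, 0.007]
ft_force: [-0.9, -0.4, 0.4]
gripper_width: 85.6
grip_force: 0.0
```

>>> send_rows:
  plan: [0.108,-0.022,0.04,0,0,-0.92,1,0.109,-0.012,0.04,0,0,-0.92,1,0.11,-0.002,0.04,0,0,-0.92,1,0,0,0,0,0,0,1,0,0,0,0,0,0,1]

```text
t: 13.2
tcp_pos: [489.3, 329.1, 78.4]
tcp_rot: [-2.034, -2.39, 0.006]
ft_force: [0.2, -0.4, -0.1]
gripper_width: 85.3
grip_force: 0.0
```

```bash
python3 - <<'E'
from h import *
plan(np.array([492.5,329,8.]),Rdown(np.radians(99.1)),3)
o=bot.get_obs();print(o["t"],o["joint_positions"].round(2))
E
```

```text
now [489.3 329.1  78.4] dist 70.5 rot [-0.005  0.     0.002] N 3
[-0.001, 0.006, 0.117, -0.017, 0.001, 0.007]
[-0.001, 0.006, 0.117, -0.017, 0.001, 0.007]
[-0.001, 0.005, 0.117, -0.017, 0.001, 0.007]
13.2 [0.57 0.48 1.73 0.   0.94 0.41]
```

>>> send_rows:
  plan: [0,0.005,0.112,-0.017,0,0,1,0,0.005,0.112,-0.017,0,0,1,0,0.005,0.112,-0.017,0,0,1,0,0,0,0,0,0,0,0,0,0,0,0,0,0]
  grip_force: 90

```text
t: 13.7
tcp_pos: [493.7, 329.4, 12.8]
tcp_rot: [2.037, 2.39, 0.004]
ft_force: [0.1, 0.4, 0.6]
gripper_width: 58.9
grip_force: 0.0
```

>>> send_rows:
  plan: [0,0,0,0,0,0,0,0,0,0,0,0,0,0,0,0,0,0,0,0,0,0,0,0,0,0,0,0,0,0,0,0,0,0,0]

```text
t: 14.2
tcp_pos: [494.3, 330.5, 14.3]
tcp_rot: [2.036, 2.391, 0.008]
ft_force: [-1.5, -1.7, 5.3]
gripper_width: 25.7
grip_force: 91.9
```

>>> send_rows:
  plan: [0,0,-0.06,0,0,0,0,0,0,-0.15,0,0,0,0,0,0,-0.2,0,0,0,0,0,0,-0.2,0,0,0,0,0,0,-0.1,0,0,0,0]

```text
t: 14.7
tcp_pos: [494.6, 330.7, 159.0]
tcp_rot: [2.034, 2.39, 0.015]
ft_force: [-0.1, 0.3, -3.6]
gripper_width: 25.8
grip_force: 90.8
```

>>> send_rows:
  plan: [0,0,0,0,0,0,0,0,0,0,0,0,0,0,0,0,0,0,0,0,0]

```text
t: 15.0
tcp_pos: [492.2, 329.2, 152.6]
tcp_rot: [-2.036, -2.392, 0.001]
ft_force: [-0.0, 0.3, -4.3]
gripper_width: 25.9
grip_force: 90.6
```

```bash
python3 - <<'E'
from h import *
T=[]
for i in range(6):
    bot.get_image("top");o=bot.get_obs();T.append(Ro.from_rotvec(o["tcp_rot"]).inv().apply(o["ft_torque"]))
T=np.array(T);print("tool torque",T.mean(0).round(3),T.std(0).round(3))
sg=-1 if T.mean(0)[1]<0 else 1
print("sg",sg,o["t"],o["gripper_width"],o["joint_positions"].round(2))
via=np.array([500,60,210.]);R1=Rdown(1.9 if sg>0 else .35)
N1=10 if sg>0 else 15
plan(via,R1,N1)
plan(slope_tcp(5,47.5,100),Rslope(sg),12 if sg>0 else 18,via,R1)
E
```

```text
tool torque [-0.008  0.118 -0.014] [0.036 0.029 0.025]
sg 1 15.3 26.311091028919986 [0.57 0.4  1.64 0.   1.1  0.41]
now [493.2 329.7 153.7] dist 275.6 rot [ 0.002 -0.001 -0.169] N 10
[-0.134, -0.018, -0.028, 0.002, -0.001, -0.169]
[-0.133, -0.02, -0.028, 0.002, -0.001, -0.169]
[-0.133, -0.023, -0.028, 0.002, -0.001, -0.169]
[-0.133, -0.025, -0.028, 0.002, -0.001, -0.169]
[-0.132, -0.027, -0.028, 0.002, -0.001, -0.169]
[-0.132, -0.029, -0.028, 0.002, -0.001, -0.169]
[-0.131, -0.032, -0.028, 0.002, -0.001, -0.169]
[-0.131, -0.034, -0.028, 0.002, -0.001, -0.169]
[-0.13, -0.036, -0.028, 0.002, -0.001, -0.169]
[-0.129, -0.038, -0.028, 0.002, -0.001, -0.169]
now [500.  60. 210.] dist 330.3 rot [ 0.007  0.524 -0.027] N 12
[-0.122, -0.058, 0.025, 0.006, 0.436, -0.023]
[-0.123, -0.058, 0.02, 0.006, 0.436, -0.023]
[-0.124, -0.058, 0.015, 0.006, 0.436, -0.023]
[-0.124, -0.059, 0.009, 0.006, 0.436, -0.023]
[-0.124, -0.059, 0.004, 0.006, 0.436, -0.023]
[-0.124, -0.059, -0.001, 0.006, 0.436, -0.023]
[-0.124, -0.06, -0.007, 0.006, 0.436, -0.023]
[-0.123, -0.06, -0.012, 0.006, 0.436, -0.023]
[-0.123, -0.06, -0.018, 0.006, 0.436, -0.023]
[-0.122, -0.06, -0.023, 0.006, 0.436, -0.023]
[-0.12, -0.061, -0.028, 0.006, 0.436, -0.023]
[-0.119, -0.061, -0.033, 0.006, 0.436, -0.023]
```

>>> send_rows:
  plan: [-0.134,-0.018,-0.028,0,0,-0.169,0,-0.133,-0.02,-0.028,0,0,-0.169,0,-0.133,-0.023,-0.028,0,0,-0.169,0,-0.133,-0.025,-0.028,0,0,-0.169,0,-0.132,-0.027,-0.028,0,0,-0.169,0]

```text
t: 15.8
tcp_pos: [496.7, 193.9, 182.3]
tcp_rot: [1.932, 2.476, 0.005]
ft_force: [0.8, -0.1, -3.8]
gripper_width: 25.7
grip_force: 90.5
```

>>> send_rows:
  plan: [-0.132,-0.029,-0.028,0,0,-0.169,0,-0.131,-0.032,-0.028,0,0,-0.169,0,-0.131,-0.034,-0.028,0,0,-0.169,0,-0.13,-0.036,-0.028,0,0,-0.169,0,-0.129,-0.038,-0.028,0,0,-0.169,0]

```text
t: 16.3
tcp_pos: [499.9, 58.9, 210.1]
tcp_rot: [1.825, 2.556, 0.005]
ft_force: [1.1, 0.4, -3.5]
gripper_width: 26.0
grip_force: 90.5
```

>>> send_rows:
  plan: [-0.122,-0.058,0.025,0.006,0.436,-0.023,0,-0.123,-0.058,0.02,0.006,0.436,-0.023,0,-0.124,-0.058,0.015,0.006,0.436,-0.023,0,-0.124,-0.059,0.009,0.006,0.436,-0.023,0,-0.124,-0.059,0.004,0.006,0.436,-0.023,0]

```text
t: 16.8
tcp_pos: [484.8, -75.5, 184.3]
tcp_rot: [-1.705, -2.416, -0.191]
ft_force: [0.6, -0.4, -3.8]
gripper_width: 26.2
grip_force: 90.5
```

>>> send_rows:
  plan: [-0.124,-0.059,-0.001,0.006,0.436,-0.023,0,-0.124,-0.06,-0.007,0.006,0.436,-0.023,0,-0.123,-0.06,-0.012,0.006,0.436,-0.023,0,-0.123,-0.06,-0.018,0.006,0.436,-0.023,0,-0.122,-0.06,-0.023,0.006,0.436,-0.023,0]

```text
t: 17.3
tcp_pos: [469.9, -210.3, 158.4]
tcp_rot: [-1.579, -2.267, -0.354]
ft_force: [1.1, 0.2, -3.6]
gripper_width: 25.9
grip_force: 90.6
```

>>> send_rows:
  plan: [-0.12,-0.061,-0.028,0.006,0.436,-0.023,0,-0.119,-0.061,-0.033,0.006,0.436,-0.023,0,0,0,0,0,0,0,0,0,0,0,0,0,0,0]

```text
t: 17.7
tcp_pos: [463.9, -263.2, 147.6]
tcp_rot: [-1.53, -2.204, -0.414]
ft_force: [0.2, 0.8, -3.6]
gripper_width: 26.1
grip_force: 90.6
```

```bash
python3 - <<'E'
from h import *
o=bot.get_obs();print(o["t"],uvw(o["tcp_pos"]).round(1),o["joint_positions"].round(2),o["gripper_width"])
plan(slope_tcp(5,47.5,20),Rslope(1),3)
E
```

```text
17.7 [ 3.6 47.2 99.1] [-0.69  0.55  1.52  0.26  1.54 -1.12] 26.130718160108277
now [ 463.9 -263.2  147.6] dist 79.1 rot [ 0.003 -0.001  0.001] N 3
[0.002, -0.001, 0.132, 0.011, -0.002, 0.003]
[0.002, -0.001, 0.132, 0.011, -0.002, 0.003]
[0.002, -0.001, 0.132, 0.011, -0.002, 0.003]
```

>>> send_rows:
  plan: [0.002,0,0.13,0.01,0,0,0,0.002,0,0.13,0.01,0,0,0,0.002,0,0.09,0.01,0,0,0,0,0,0.02,0,0,0,0,0,0,0,0,0,0,0]

```text
t: 18.2
tcp_pos: [450.9, -226.0, 85.4]
tcp_rot: [-1.525, -2.206, -0.41]
ft_force: [-0.0, -0.3, -4.0]
gripper_width: 26.0
grip_force: 90.5
```

>>> send_rows:
  plan: [0,0,0.015,0,0,0,0,0,0,0.01,0,0,0,0,0,0,0,0,0,0,0]

```text
t: 18.5
tcp_pos: [450.1, -224.6, 81.0]
tcp_rot: [-1.527, -2.206, -0.411]
ft_force: [-0.3, 0.9, -3.5]
gripper_width: 26.1
grip_force: 90.5
```

```bash
python3 - <<'E'
from h import *
o=bot.get_obs();print(o["t"],uvw(o["tcp_pos"]).round(1),"F tool",Ro.from_rotvec(o["tcp_rot"]).inv().apply(o["ft_force"]).round(1))
E
```

```text
18.5 [ 5.8 46.7 20.9] F tool [-0.9  0.   3.5]
```

Contact is expected at w≈14.5, so about 6 mm more to go.

>>> send_rows:
  plan: [0,0,0.015,0,0,0,0,0,0,0.01,0,0,0,0,0,0,0,0,0,0,0]

```text
t: 18.8
tcp_pos: [449.0, -222.1, 76.3]
tcp_rot: [-1.527, -2.205, -0.411]
ft_force: [0.2, 0.4, -3.4]
gripper_width: 26.2
grip_force: 90.6
```

>>> send_rows:
  plan: [0,0,0.005,0,0,0,0,0,0,0,0,0,0,0]

```text
t: 19.0
tcp_pos: [449.0, -222.1, 76.2]
tcp_rot: [-1.527, -2.206, -0.411]
ft_force: [-0.2, -3.7, 3.9]
gripper_width: 25.8
grip_force: 91.4
```

>>> send_rows:
  plan: [0,0,0.005,0,0,0,0,0,0,0,0,0,0,0]

```text
t: 19.2
tcp_pos: [449.0, -222.1, 76.1]
tcp_rot: [-1.528, -2.207, -0.411]
ft_force: [-2.0, -4.7, 9.1]
gripper_width: 26.4
grip_force: 92.3
```

```bash
python3 - <<'E'
from h import *
o=bot.get_obs();print(o["t"],uvw(o["tcp_pos"]).round(1),"F tool",Ro.from_rotvec(o["tcp_rot"]).inv().apply(o["ft_force"]).round(1))
E
```

```text
19.2 [ 5.8 46.8 15.3] F tool [ 1.3 -3.5 -9.7]
```

Contact made. Now I slide it down 4 mm to the stop and release.

>>> send_rows:
  plan: [-0.01,0,-0.004,0,0,0,0,-0.01,0,0,0,0,0,0,-0.003,0,0,0,0,0,0,0,0,0,0,0,0,0]

```text
t: 19.6
tcp_pos: [450.3, -224.4, 74.6]
tcp_rot: [-1.526, -2.204, -0.414]
ft_force: [-1.2, 0.4, 8.4]
gripper_width: 26.0
grip_force: 92.1
```

>>> send_rows:
  plan: [0,0,0,0,0,0,0.6,0,0,0,0,0,0,0.6,0,0,0,0,0,0,0.6,0,0,0,0,0,0,0.6]

```text
t: 20.0
tcp_pos: [450.1, -225.1, 72.8]
tcp_rot: [-1.527, -2.204, -0.411]
ft_force: [0.3, -0.1, -0.2]
gripper_width: 51.3
grip_force: 0.0
```

>>> send_rows:
  plan: [0,0,-0.05,0,0,0,0.6,0,0,-0.15,0,0,0,0.7,0,0,-0.2,0,0,0,0.7,0,0,-0.2,0,0,0,0.4,0,0,-0.2,0,0,0,0]

```text
t: 20.5
tcp_pos: [478.3, -301.1, 213.6]
tcp_rot: [-1.527, -2.205, -0.411]
ft_force: [0.4, -0.3, -0.2]
gripper_width: 31.5
grip_force: 0.0
```

```bash
python3 - <<'E'
from h import *
out=[]
for n,(x0,y0) in dict(top=(390,170),scene=(170,100)).items():
    im=cv2.resize(bot.get_image(n)[y0:y0+150,x0:x0+133,::-1],(400,450),interpolation=cv2.INTER_CUBIC)
    for a in(-56,56):
      for b in(-47.5,47.5):
        q=[[1+a-24,b-20,40],[1+a+24,b-20,40],[1+a+24,b+20,40],[1+a-24,b+20,40]]
        cv2.polylines(im,[((proj(n,rack2w(RK,q))-[x0,y0]+.5)*3).astype(np.int32)],True,(0,255,0),1)
    out.append(im)
cv2.imwrite("pics/pl3.png",np.hstack(out))
o=bot.get_obs();print(o["t"],uvw(o["tcp_pos"]).round(1),o["joint_positions"].round(2))
E
```

```text
20.6 [  0.   45.9 180.3] [-0.72  0.55  1.33  0.24  1.71 -1.1 ]
```

View pics/pl3.png

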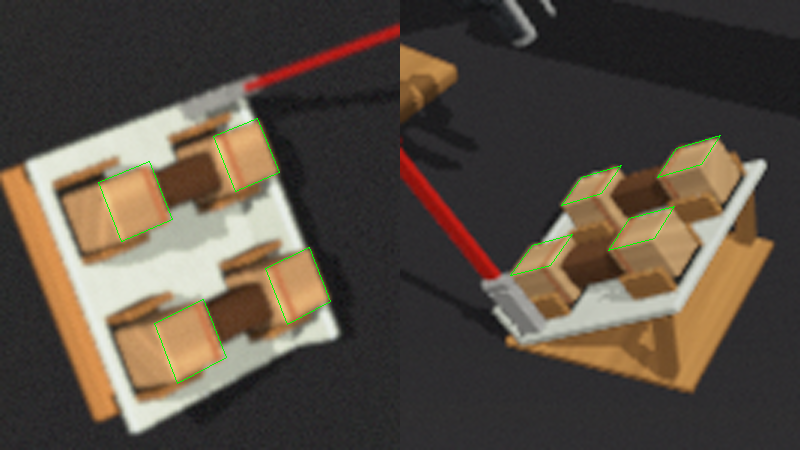

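Both tampers sit on their predicted outlines. Now I shut the fingers, go round outside the keeper over its tip, and sweep it down.

>>> send_rows:
  plan: [0,0,-0.12,0,0,0,0,0,0,-0.12,0,0,0,0,-0.055,0.15,0,0,0,0,0,-0.055,0.15,0,0,0,0,0,-0.055,0.15,0,0,0,0,0]

```text
t: 21.1
tcp_pos: [581.5, -317.8, 236.4]
tcp_rot: [-1.527, -2.204, -0.411]
ft_force: [0.2, 0.3, -0.9]
gripper_width: 0.0
grip_force: 0.0
```

>>> send_rows:
  plan: [-0.055,0.15,0,0,0,0,0,-0.055,0.15,0,0,0,0,0,-0.055,0.155,0,0,0,0,0,0,0,0,0,0,0,0,0,0,0,0,0,0,0]

```text
t: 21.6
tcp_pos: [676.0, -312.1, 218.6]
tcp_rot: [-1.525, -2.203, -0.409]
ft_force: [-1.1, -0.3, 0.2]
gripper_width: -0.2
grip_force: 0.0
```

```bash
python3 - <<'E'
from h import *
o=bot.get_obs();print(o["t"],uvw(o["tcp_pos"]).round(1),o["joint_positions"].round(2),o["gripper_width"],o["ft_force"].round(1))
plan(slope_tcp(-66,-135,159),Rslope(1),3)
E
```

```text
21.6 [ -64.8 -134.3  220.5] [-0.58  0.86  0.72  0.33  1.97 -0.87] -0.21203064965617174 [-1.1 -0.3  0.2]
now [ 676.  -312.1  218.6] dist 61.5 rot [-0.002 -0.003  0.002] N 3
[-0.002, 0.001, 0.103, -0.008, -0.009, 0.007]
[-0.002, 0.001, 0.103, -0.008, -0.009, 0.007]
[-0.002, 0.001, 0.103, -0.008, -0.009, 0.007]
```

>>> send_rows:
  plan: [-0.002,0,0.103,0,0,0,0,-0.002,0,0.103,0,0,0,0,-0.002,0,0.103,0,0,0,0,0,-0.07,0,0,0,0,0,0,-0.07,0,0,0,0,0]

```text
t: 22.1
tcp_pos: [637.6, -294.1, 166.6]
tcp_rot: [-1.526, -2.204, -0.411]
ft_force: [0.7, -0.1, 0.1]
gripper_width: 0.2
grip_force: 0.3
```

>>> send_rows:
  plan: [0,-0.075,0.006,0,0,0,0,0,-0.075,0.01,0,0,0,0,0,-0.077,0.026,0,0,0,0,0,-0.075,0.037,0,0,0,0,0,-0.066,0.049,0,0,0,0]

```text
t: 22.6
tcp_pos: [564.2, -309.1, 145.5]
tcp_rot: [-1.529, -2.206, -0.411]
ft_force: [0.9, 0.1, 1.1]
gripper_width: 0.1
grip_force: 0.4
```

>>> send_rows:
  plan: [0,-0.061,0.056,0,0,0,0,0,-0.05,0.066,0,0,0,0,0,-0.04,0.072,0,0,0,0,0,-0.025,0.067,0,0,0,0,0,0,0,0,0,0,0]

```text
t: 23.1
tcp_pos: [521.2, -295.6, 98.7]
tcp_rot: [-1.527, -2.201, -0.411]
ft_force: [0.3, 0.0, 0.5]
gripper_width: -0.0
grip_force: 0.0
```

```bash
python3 - <<'E'
from h import *
o=bot.get_obs();print(o["t"],uvw(o["tcp_pos"]).round(1),o["joint_positions"].round(2),o["ft_force"].round(1))
out=[]
for n,(x0,y0) in dict(top=(390,170),scene=(150,100)).items():
    out.append(cv2.resize(bot.get_image(n)[y0:y0+150,x0:x0+133,::-1],(400,450),interpolation=cv2.INTER_CUBIC))
cv2.imwrite("pics/k1.png",np.hstack(out))
E
```

```text
23.1 [-64.5   4.8  82. ] [-0.67  0.69  1.39  0.26  1.53 -1.1 ] [0.3 0.  0.5]
```

View pics/k1.png

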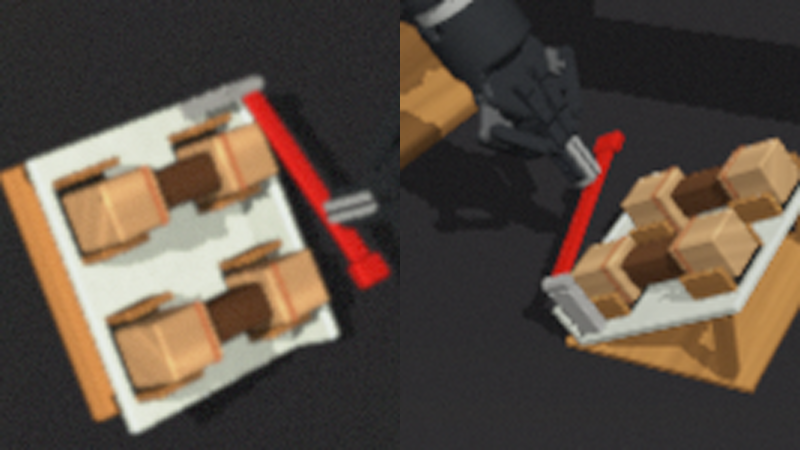

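The keeper is partly folded, lying against the closed fingertips; both tampers are undisturbed. I finish the fold.

>>> send_rows:
  plan: [0,-0.005,0.05,0,0,0,0,0,-0.005,0.05,0,0,0,0,0,0,0.035,0,0,0,0,0,0,0.015,0,0,0,0,0,0,0,0,0,0,0]

```text
t: 23.7
tcp_pos: [516.7, -282.9, 73.2]
tcp_rot: [-1.526, -2.205, -0.41]
ft_force: [-1.1, -1.4, 4.1]
gripper_width: -0.2
grip_force: 2.3
```

```bash
python3 - <<'E'
from h import *
o=bot.get_obs();print(o["t"],uvw(o["tcp_pos"]).round(1),Ro.from_rotvec(o["tcp_rot"]).inv().apply(o["ft_force"]).round(1))
E
```

```text
23.7 [-65.6   4.7  53.1] [ 1.3 -1.6 -4. ]
```

>>> send_rows:
  plan: [0,0,0.007,0,0,0,0,0,0,0,0,0,0,0]

```text
t: 23.9
tcp_pos: [516.6, -282.9, 73.0]
tcp_rot: [-1.527, -2.206, -0.41]
ft_force: [-2.8, -3.3, 8.9]
gripper_width: 0.4
grip_force: 4.9
```

>>> send_rows:
  plan: [0,0,-0.05,0,0,0,0,0,0,-0.15,0,0,0,0,0,0,-0.2,0,0,0,0,0,0,-0.2,0,0,0,0,0,0,0,0,0,0,0]

```text
t: 24.4
tcp_pos: [540.0, -341.5, 179.7]
tcp_rot: [-1.533, -2.214, -0.411]
ft_force: [0.0, 0.0, -0.5]
gripper_width: -0.0
grip_force: 0.0
```

```bash
python3 - <<'E'
from h import *
o=bot.get_obs();print(o["t"],uvw(o["tcp_pos"]).round(1),o["ft_force"].round(1))
out=[]
for n,(x0,y0) in dict(top=(390,170),scene=(170,100)).items():
    im=cv2.resize(bot.get_image(n)[y0:y0+150,x0:x0+133,::-1],(400,450),interpolation=cv2.INTER_CUBIC)
    q=[[-74,-80,52],[-58,-80,52],[-58,61,52],[-74,61,52]]
    cv2.polylines(im,[((proj(n,rack2w(RK,q))-[x0,y0]+.5)*3).astype(np.int32)],True,(0,255,0),1)
    out.append(im)
cv2.imwrite("pics/k2.png",np.hstack(out))
E
```

```text
24.4 [-67.    3.3 176.9] [ 0.   0.  -0.5]
```

View pics/k2.png

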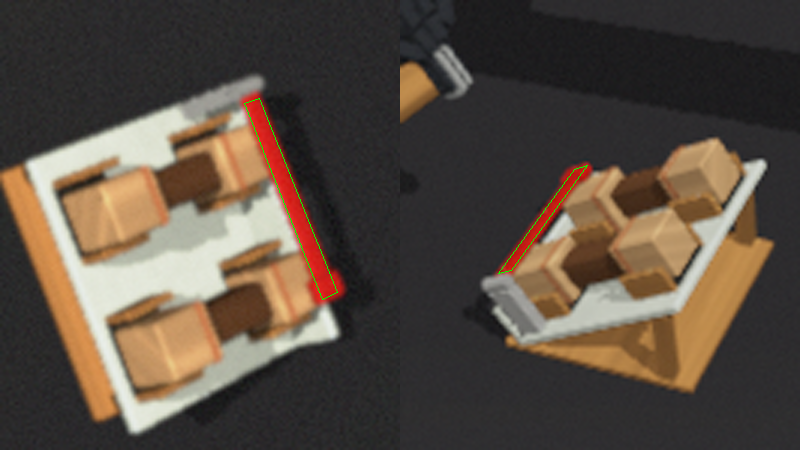

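The keeper lies exactly on its closed outline in both views, across both low heads. The tampers are unmoved and the gripper is clear.

```bash
python3 -c "
from station import bot
print(bot.job_done())"
```

```text
the job is handed in; nothing more can be done
None
```

I laid both tampers in the rack heavy end down, folded the keeper shut over them and let go; the job went in at about 24.4 s of the 72 s allowed, though the hand-in gave no verdict back.

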